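# Spoon a spare ball into the empty ball-transfer unit

### The arm

A 6-joint arm with a two-finger parallel gripper is mounted at the origin on the work surface. World frame = base frame: x ahead of the robot, y to its left, z up, the work surface at z = 0. Lengths are in m, angles in rad, forces in N, time in s.
With the tool pointing down it reaches from about 0.3 to 0.75 m from the base axis. Payload 8.5 kg.
Tool frame: the origin (TCP) lies on the mounting face of the last link; the fingertips stand 173 mm ahead of it and the grasp point (between the pads) lies 155 mm ahead of it (manip.nose_length is the distance from the TCP to the fingertips, in m); y points along the fingers, z is the direction in which the jaws open and shut, and the axes are right-handed (so a half turn about y gives the same grasp; the last joint's range is limited). The gripper opens to 85 mm and grips with 20 to 120 N. Pads are 22 mm wide; open, the fingers measure 114 mm over their backs; the gripper's body (76 mm by 85 mm) begins 54 mm behind the grasp point. The pads swing forward as they close: fully open they stand 13 mm farther back than shut.
Start: joints at [1.121, 0.381, 1.297, -0, 1.464, -0.215], TCP at [0.128, 0.535, 0.405] pointing down, gripper open.
Joint ranges: [-3.11, 3.11], [-0.89, 2.33], [0.22, 2.48], [-1.42, 4.56], [0.17, 2.85], [-2.88, 2.88]. Speed limits (rad/s): [2.39, 2.39, 3.14, 3.14, 3.14, 3.14].

### API

Orientations are given as a unit quaternion [w, x, y, z].
In Python, from bench import manip gives the robot as it stands.
- The arm moves only by the shell command python3 -m crank 'ROWS' [OPENING] [FORCE]. ROWS is JSON, a list of rows, each a list of 6 numbers: the shift along the tool's x, y, z in mm, then the turn, a rotation vector about the tool's x, y, z in rad. A call has 1 to 10 rows; each row is the pose to reach, as a shift and turn from the pose measured when the call began, along the tool's axes at that moment; what a row does not reach only later rows make up. A row lasts 1/10 s, in which the tool goes at most 50 mm and 8.59 degrees, less where a joint would pass 70% of its speed; a pose out of reach is approached as far as the arm can. A call with a gripper value outside its range is refused whole. OPENING is the opening, from 0 (shut) to 1 (fully open), set as the call begins (- or left out, the last holds). The fingers move at their own pace and stop on an object; FORCE is the grip in N (left out, the last holds). Time passes only in rows, so rows that repeat a pose let the fingers close. It gives the time, the measured TCP pose, the force and the opening at its end, in the units of the state.
- manip.state(): the state, without advancing time (a new reading comes with each control period).
- manip.snapshot(name): name is "side" or "top" or "wrist"; returns a dict with "frame" (384x512x3 uint8, red, green, blue), "z_map" (384x512 float32, m along the optical axis (not along the pixel's ray), 0 where there is no reading), "K" (3x3 intrinsics, pixels), "world_from_camera" (4x4, takes a point from camera to world coordinates). Camera axes: x right, y down, z forward; pixel columns grow to the right and rows downward; lengths in m; the calibration is good to about 2 mm. A picture is of the moment at which its call begins.
- manip.close_job(): hands the job in, once; it reports no verdict.
Trained networks look in a picture, given as the dict that the camera call returned (one of the last four; its "shot" number tells which), for a name from the list of things; names that differ only in an ending like _2 or _b are one class to them, and where a whole thing is asked for, a point or a joint stands for the part that bears it (a point fixed in the world has none). Each returns a list of dicts, best first, with "score" (0 to 1); they miss things now and then, are a little off and sometimes report something else, mostly with a low value. They report only what shows in the picture. A call takes as long as a camera call.
- manip.search_frame(picture, query): "bbox" ([left, top, right, bottom] in pixels, round what is visible of it).
- manip.trace(picture, query): "mask" (384x512 bool, what is visible of it) and "bbox" ([left, top, right, bottom] in pixels, round what is visible of it).
The state is a dict: "time": time; "joints": joint angles; "dq": joint speeds; "effort": joint torques, N m; "position": TCP position; "eef_rot": TCP orientation; "contact_force": force on the tool from outside, world axes, zero at the start; "torque": the same for the moment, N m; "gripper_width": finger opening in m.
Only numpy, scipy, OpenCV 4.12 (cv2) and the standard library are available. Lean on these libraries where they do the work, as an engineer would, in place of code of your own. Each camera call takes 0.05 s, during which the arm holds its last target. There are 200 camera calls.

### The job

On the lift deck one of the three ball-transfer units has lost its ball. With the one-ball spoon, scoop the spare ball of the right size (the middle-sized one, same as on the other two units) off the spare-ball tray and set it in the empty unit's cup, then put the spoon back level on its rest. Do not touch that ball with the fingers.

Things in the scene. Friction and masses are not known exactly. Their poses are not given: they have to be found in the camera images.
- spoon: One-ball spoon, 0.12 kg. Origin: middle of the level black handle, 100 (x) x 16 (y) x 22 mm (z up), 75 mm above the table at the start. Pocket: level horseshoe of 5 mm steel wire, centre at x +110, y 0, z -65, open to +x and below, inside 30 wide, mouth 23, tips 26 ahead of centre, 40 wide over all. It straddles the stem under a ball; the ball rides 12.5 above it, safe within 10 deg of level.
- ball: Spare black ball to move, 38 mm diameter, 33 g; origin its centre, 53 above the table. Lies in a cup on one of 3 tees, 65 apart in a row along y (within 12 deg) on a grey plate 80 x 190, 6 thick, beside a 26 and a 50 mm ball, any order, loose. Tee: stem 10 wide, free from 6 to 30 mm above the table; cup 20 wide, rim 36 above the table, 16 inside. Approach across the row.
- seat (a point): Rim centre of the empty unit's cup, 36 mm above the table: cup 20 wide, 16 inside, 6 high, on a 10 mm stem free from 10 (flange 50 x 50) to 30 mm above the table. A seated ball's centre is 17 above this point. Two units with fixed 38 mm balls share the dark deck plate, 65 apart in a row along y (within 12 deg); the empty one may be any of the three, tray and deck may swap sides.
- rest: Fixed aluminium spoon rest; origin: centre of its underside, on the table; x along the handle, z up. Two saddles, 8 mm thick, at x -39 and +39 carry the handle from below at z 64, between cheeks flaring from 30 apart to 41 at z 83. Fingers fit between the saddles (70 free, down to a base 110 x 70 x 8). Spoon in place: handle middle at z 75 above this origin, pocket to +x.

How it is judged:
On the way, in this order (a step that is already met when the one before it is completed fails the run):
1. the ball lies in the spoon's pocket, lifted clear of its tee (distance of ball from where it was at the start of the episode above 0.02 m and height (world z) of ball above 0.06 m and x of ball in the frame of spoon between 0.095 and 0.125 m and y of ball in the frame of spoon between -0.012 and 0.012 m and z of ball in the frame of spoon below -0.04 m and contact force between ball and spoon above 0.05 N), for 0.2 s.
2. the ball sits in the empty unit's cup and the spoon is out from under it (horizontal distance between ball and seat below 0.008 m and z of ball in the frame of seat below 0.025 m and contact force between ball and spoon below 0.02 N and distance between ball and spoon above 0.14 m), for 0.2 s.
At the end, for the whole second after the job is handed in: The 38 mm ball rests in the empty unit's cup (centre within 8 mm sideways of the cup's axis and 10 to 25 mm above its rim), and the spoon lies still on its rest, handle middle within 20 mm along and 12 mm across of the rest's middle, less than 85 mm up, level within 10 degrees (horizontal distance between ball and seat below 0.008 m and z of ball in the frame of seat between 0.01 and 0.025 m and linear speed of each of ball, spoon below 0.02 m/s and x of spoon in the frame of rest between -0.02 and 0.02 m and y of spoon in the frame of rest between -0.012 and 0.012 m and z of spoon in the frame of rest below 0.085 m and angle between spoon's own z axis and vertical below 0.175 rad); the robot touches nothing.
It fails at once if the fingers touch the spare ball (contact force between the fingers and ball above 0.3 N).
It also fails if it takes over 64 s, if anything falls off the work surface, if the arm or the gripper's body presses on something with over 40 N, if the wrist force passes 120 N, or if a joint passes its speed limit or range.

## Working session

There is one attempt and no reset: what is moved stays moved. The work goes in short steps, Python scripts to look and compute and a shell command to move; the robot and the scene stay as the last step left them, time stands still between calls to the robot, and variables do not carry over. Pictures are saved under pics/ and viewed, about 8 in all and at most 12, crops included, and the job is handed in when it is done.

```bash
ls; mkdir -p pics; cat > h.py <<'E'
import numpy as np, cv2
from bench import manip
from scipy.spatial.transform import Rotation as R
def pts(s, mask=None):
    z=s['z_map']; v,u=np.nonzero((z>0)&(mask if mask is not None else True))
    K=s['K']; Z=z[v,u]
    P=np.c_[(u-K[0,2])/K[0,0]*Z,(v-K[1,2])/K[1,1]*Z,Z]
    T=s['world_from_camera']; return P@T[:3,:3].T+T[:3,3],u,v
def save(s,n): cv2.imwrite('pics/'+n+'.png',cv2.cvtColor(s['frame'],cv2.COLOR_RGB2BGR))
def tcp():
    st=manip.state(); q=st['eef_rot']; return np.array(st['position']),R.from_quat([q[1],q[2],q[3],q[0]])
E
python3 - <<'E'
from h import *
st=manip.state(); print(st)
p,r=tcp(); print(r.as_matrix().round(3))
for n in ['top','side']:
    s=manip.snapshot(n); save(s,n+'0'); print(n,s['world_from_camera'].round(3).tolist())
    for q in ['spoon','ball','seat','rest']:
        for d in manip.trace(s,q)[:4]:
            P,u,v=pts(s,d['mask']); print(q,round(d['score'],2),np.round(d['bbox']),P.mean(0).round(3),P.min(0).round(3),P.max(0).round(3))
a=cv2.imread('pics/top0.png');b=cv2.imread('pics/side0.png')
E
```

```text
pics
{'time': 0.0, 'joints': array([ 1.12068828e+00,  3.81180070e-01,  1.29829037e+00,  9.30599029e-06,
        1.46358361e+00, -2.15274305e-01]), 'dq': array([-1.01842542e-04, -8.58038398e-05, -1.25375229e-03,  1.20164458e-03,
        9.89344551e-04, -7.83380947e-04]), 'effort': array([ 3.88550652e-04, -4.48469639e+01, -2.31278104e+01, -1.54500617e-04,
        4.85388460e-03,  4.04748482e-05]), 'position': array([0.12793809, 0.53485665, 0.40411016]), 'eef_rot': array([-0.70175053,  0.70272509, -0.08300778,  0.08266412]), 'contact_force': array([-0.03008078,  0.90604601,  0.8841322 ]), 'torque': array([-0.02465539,  0.0231884 ,  0.00276262]), 'gripper_width': 0.08532582246874708}
[[ 0.973 -0.001  0.233]
 [-0.233 -0.001  0.973]
 [-0.    -1.    -0.001]]
top [[-0.008, -0.998, 0.067, 0.464], [-1.0, 0.01, 0.027, 0.026], [-0.028, -0.067, -0.997, 0.947], [0.0, 0.0, 0.0, 1.0]]
ball 0.49 [348. 150. 362. 170.] [ 0.603 -0.183  0.062] [ 0.586 -0.219  0.002] [ 0.627 -0.167  0.073]
seat 0.93 [168. 168. 186. 187.] [0.574 0.24  0.013] [0.55  0.215 0.004] [0.6   0.266 0.039]
rest 0.96 [268. 204. 296. 247.] [ 0.453 -0.014  0.015] [ 0.398 -0.052  0.003] [0.508 0.022 0.085]
side [[0.903, -0.269, 0.335, 0.186], [-0.429, -0.527, 0.734, -0.667], [-0.021, -0.806, -0.591, 0.636], [0.0, 0.0, 0.0, 1.0]]
spoon 0.85 [221. 199. 265. 217.] [ 0.45  -0.022  0.081] [ 0.403 -0.034  0.045] [ 0.515 -0.007  0.089]
ball 0.69 [326. 233. 342. 250.] [ 0.598 -0.194  0.062] [ 0.585 -0.207  0.006] [ 0.64  -0.172  0.075]
seat 0.4 [232. 159. 244. 172.] [0.566 0.237 0.018] [0.55  0.176 0.005] [0.583 0.274 0.065]
```

```bash
python3 - <<'E'
import cv2
a=cv2.imread('pics/top0.png')[110:290,130:400];b=cv2.imread('pics/side0.png')[130:310,180:450]
cv2.imwrite('pics/c1.png',cv2.resize(cv2.vconcat([a,b]),None,fx=1.66*1,fy=1.66,interpolation=cv2.INTER_CUBIC))
E
```

```text
(no output)
```

View pics/c1.png

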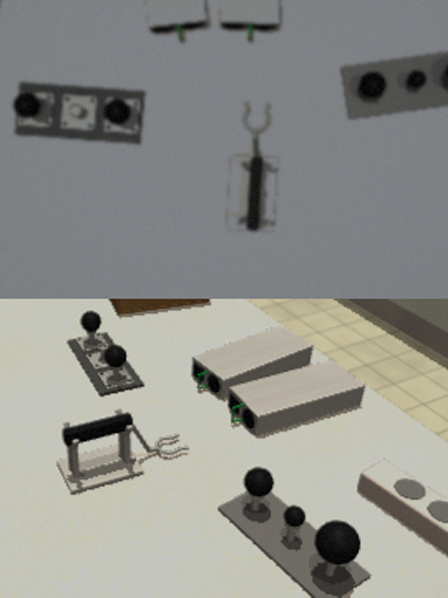

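The picture shows the deck on the left (top view; the two dark balls and an empty middle cup at about crop px (80,112)). The spoon on its rest is in the middle. The tray is on the right, ordered from the left: 38 mm, 26 mm, 50 mm. Next I'll get geometry from the depth.

```bash
cat >> h.py <<'E'
from scipy.optimize import least_squares
def sphere(P,c0,rad):
    c=np.array(c0,float)
    for k in range(4):
        Q=P[np.abs(np.linalg.norm(P-c,axis=1)-rad)<(0.012 if k<2 else 0.006)]
        if len(Q)<8: return c,len(Q)
        c=least_squares(lambda x:np.linalg.norm(Q-x,axis=1)-rad,c,loss='soft_l1',f_scale=0.002).x
    return c,len(Q)
def rect(P,lo,hi,zlo,zhi):
    Q=P[(P[:,2]>zlo)&(P[:,2]<zhi)&np.all(P[:,:2]>lo,1)&np.all(P[:,:2]<hi,1)]
    (c,s,a)=cv2.minAreaRect((Q[:,:2]*1000).astype(np.float32)); return np.round(c,1),np.round(s,1),round(a,1),len(Q)
E
cat > m.py <<'E'
import sys
from h import *
for n in sys.argv[1:]:
    s=manip.snapshot(n); P,u,v=pts(s); print(n, 'table z',np.median(P[np.abs(P[:,2])<0.01,2]).round(4))
    for nm,c,r in [('b38',(.598,-.193,.053),.019),('b26',(.61,-.26,.05),.013),('b50',(.62,-.32,.06),.025),('dL',(.57,.305,.053),.019),('dR',(.57,.175,.053),.019)]:
        Q=P[P[:,2]>0.044]
        c,k=sphere(Q,c,r); print(nm,c.round(4),k)
    print('handle',rect(P,[.38,-.06],[.52,.03],.078,.095))
    Q=P[(P[:,2]>.078)&(P[:,2]<.095)&(abs(P[:,0]-.45)<.07)&(abs(P[:,1]+.015)<.04)]
    if len(Q)>9:
        e=np.linalg.svd(Q[:,:2]-Q[:,:2].mean(0))[2][0]; print('h mean',Q.mean(0).round(4),'yaw',np.degrees(np.arctan2(e[1],e[0])).round(1))
    Q=P[(P[:,2]>.032)&(P[:,2]<.042)&(np.hypot(P[:,0]-.572,P[:,1]-.24)<.02)]
    if len(Q): print('seat rim',Q.mean(0).round(4),len(Q),((Q.max(0)+Q.min(0))/2).round(4))
    print('deck',rect(P,[.5,.12],[.66,.36],.003,.012)); print('tray',rect(P,[.52,-.4],[.7,-.13],.003,.012))
    print('base',rect(P,[.37,-.07],[.53,.05],.005,.012))
E
python3 m.py top side
```

```text
top table z -0.0002
b38 [ 0.6039 -0.1852  0.0522] 213
b26 [ 0.6122 -0.2499  0.0453] 101
b50 [ 0.6207 -0.3141  0.0584] 386
dL [0.5802 0.3056 0.0532] 204
dR [0.5692 0.1762 0.0527] 201
handle (array([452.7, -16.5]), array([45.6, 98.5]), 86.1, 362)
h mean [ 0.4523 -0.016   0.0846] yaw 176.4
seat rim [0.5751 0.2408 0.0349] 36 [0.5744 0.2408 0.0357]
deck (array([579.9, 240.6]), array([237.6, 158.4]), 89.5, 1970)
tray (array([ 607.9, -260.3]), array([259. , 176.9]), 88.8, 1697)
base (array([452. , -15.7]), array([ 69.9, 109.9]), 85.8, 785)
side table z 0.0013
b38 [ 0.6043 -0.1861  0.0547] 245
b26 [ 0.613  -0.2511  0.0475] 125
b50 [ 0.6212 -0.3153  0.0607] 568
dL [0.581  0.3042 0.0543] 115
dR [0.5696 0.1751 0.0541] 139
handle (array([452.1, -18.2]), array([45. , 99.4]), 86.8, 342)
h mean [ 0.4508 -0.0204  0.0846] yaw 175.3
seat rim [0.5751 0.2393 0.0354] 23 [0.5745 0.2375 0.0354]
deck (array([580.1, 239.5]), array([157. , 236.7]), 0.2, 743)
tray (array([ 610.2, -265.1]), array([269.8, 178.3]), 89.7, 2525)
base (array([452.6, -17.8]), array([ 72.6, 110.4]), 85.6, 793)
```

```bash
cat > plan.py <<'E'
import sys
from h import *
# args: x y z yaw_deg (TCP targets), several groups -> rows relative to present pose
a=list(map(float,sys.argv[1:]))
p,r=tcp(); M=r.as_matrix(); print('now',p.round(4),'yaw',np.degrees(np.arctan2(M[1,0],M[0,0])).round(2),'down',M[:,1].round(4), manip.state()['time'])
for i in range(0,len(a),4):
    y=np.radians(a[i+3]); X=np.array([np.cos(y),np.sin(y),0]);Y=np.array([0,0,-1.]);Z=np.cross(X,Y)
    t=np.c_[X,Y,Z]
    print((r.inv().apply(np.array(a[i:i+3])-p)*1000).round(1).tolist()+(r.inv()*R.from_matrix(t)).as_rotvec().round(4).tolist())
E
python3 plan.py .4523 -.0165 .33 -4
```

```text
now [0.128  0.5349 0.4047] yaw -13.45 down [ 0. -0. -1.] 0.6
[443.7, 74.7, -460.8, 0.0, -0.165, 0.0]
```

```bash
python3 -m crank '[[444,75,-461,0,-0.165,0],[444,75,-461,0,-0.165,0],[444,75,-461,0,-0.165,0],[444,75,-461,0,-0.165,0],[444,75,-461,0,-0.165,0],[444,75,-461,0,-0.165,0],[444,75,-461,0,-0.165,0],[444,75,-461,0,-0.165,0],[444,75,-461,0,-0.165,0],[444,75,-461,0,-0.165,0]]' 1 60; python3 plan.py .4523 -.0165 .33 -4
```

```text
time: 1.6
position: [0.3791, 0.107, 0.3469]
eef_rot: [0.707, -0.707, 0.024, -0.025]
contact_force: [0.7, 0.4, -0.2]
gripper_width: 0.0855
now [0.3791 0.107  0.3469] yaw -4.01 down [ 0.0011  0.     -1.    ] 1.6
[81.6, 17.0, -118.1, -0.0001, -0.0002, 0.0011]
```

```bash
python3 -m crank '[[82,17,-118,0,0,0.001],[82,17,-118,0,0,0.001],[82,17,-118,0,0,0.001],[82,17,-118,0,0,0.001],[82,17,-118,0,0,0.001],[82,17,-118,0,0,0.001]]'; python3 plan.py .4523 -.0165 .23 -4; python3 - <<'E'
from h import *
s=manip.snapshot('wrist'); save(s,'w1'); P,u,v=pts(s)
Q=P[(P[:,2]>.078)&(P[:,2]<.09)&(abs(P[:,0]-.45)<.06)&(abs(P[:,1]+.017)<.03)]
print(len(Q),rect(P,[.38,-.06],[.52,.03],.078,.09)); 
e=np.linalg.svd(Q[:,:2]-Q[:,:2].mean(0))[2][0] if len(Q)>5 else None; print(Q.mean(0),e)
print('base',rect(P,[.37,-.07],[.53,.05],.005,.012))
E
```

```text
time: 2.2
position: [0.4522, -0.0157, 0.3301]
eef_rot: [0.707, -0.707, 0.025, -0.024]
contact_force: [1.0, 1.0, 0.7]
gripper_width: 0.0857
now [ 0.4522 -0.0157  0.3301] yaw -3.97 down [-3.e-04  4.e-04 -1.e+00] 2.2
[0.2, 100.1, -0.9, -0.0004, 0.0005, -0.0003]
2948 (array([453.1, -17.9]), array([46. , 99.3]), 85.8, 2948)
[ 0.44986479 -0.0175719   0.08413613] [ 0.99733425 -0.07296841]
base (array([453.2, -17.6]), array([ 69.9, 109.1]), 85.9, 4615)
```

View pics/w1.png

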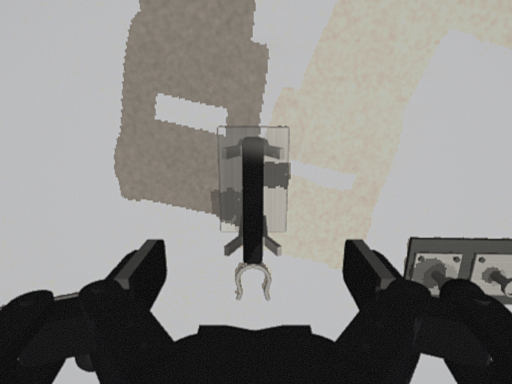

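The spoon handle is at about px (253,200) and is centred between the fingers. The pocket is at (253,280), and the deck shows at the right edge. Next I descend and grip.

```bash
python3 -m crank '[[0,30,-1,0,0,0],[0,65,-1,0,0,0],[0,90,-1,0,0,0],[0,100,-1,0,0,0],[0,100,-1,0,0,0]]' && python3 -m crank '[[0,0,0,0,0,0],[0,0,0,0,0,0],[0,0,0,0,0,0],[0,0,0,0,0,0],[0,0,0,0,0,0],[0,0,0,0,0,0],[0,0,0,0,0,0],[0,0,0,0,0,0]]' 0 60; python3 plan.py .4528 -.0172 .3 -4 
```

```text
time: 2.75
position: [0.4519, -0.0157, 0.2299]
eef_rot: [0.707, -0.706, 0.024, -0.023]
contact_force: [0.2, -0.4, 0.2]
gripper_width: 0.0855
time: 3.55
position: [0.4519, -0.0158, 0.2304]
eef_rot: [0.707, -0.707, 0.024, -0.024]
contact_force: [-0.9, 0.9, 6.4]
gripper_width: 0.0149
now [ 0.4519 -0.0158  0.2304] yaw -3.88 down [-7.e-04  5.e-04 -1.e+00] 3.55
[0.9, -69.6, -1.3, -0.0004, 0.0022, -0.0007]
```

```bash
python3 -m crank '[[0,-10,0,0,0,0],[0,-30,0,0,0,0],[0,-60,0,0,0,0],[0,-90,0,0,0,0],[0,-100,0,0,0,0],[0,-100,0,0,0,0]]'; python3 plan.py .4262 -.2088 .3304 7.4 .4262 -.2088 .2384 7.4
```

```text
time: 4.15
position: [0.4519, -0.0158, 0.3315]
eef_rot: [-0.707, 0.707, -0.023, 0.025]
contact_force: [-0.3, 0.5, -1.7]
gripper_width: 0.0149
now [ 0.4519 -0.0158  0.3315] yaw -3.88 down [ 2.e-03 -4.e-04 -1.e+00] 4.15
[-12.6, 1.1, -194.3, 0.0005, -0.1968, 0.002]
[-12.8, 93.1, -194.3, 0.0005, -0.1968, 0.002]
```

```bash
python3 -m crank '[[-3,1,-40,0,-0.04,0.002],[-6,1,-80,0,-0.08,0.002],[-9,1,-120,0,-0.13,0.002],[-12,1,-160,0,-0.17,0.002],[-12.6,1,-185,0,-0.197,0.002],[-12.6,1,-194,0,-0.197,0.002],[-12.6,1,-194,0,-0.197,0.002]]'; cat > pocket.py <<'E'
import sys
from h import *
# look for spoon in held pose: print handle / wire points in grasp-frame (spoon nominal frame)
p,r=tcp(); g=p+r.apply([0,.155,0]); M=r.as_matrix()
B=np.c_[M[:,0],M[:,2],-M[:,1]]; B=np.c_[M[:,0],np.cross(-M[:,1],M[:,0]),-M[:,1]]
for n in sys.argv[1:]:
    s=manip.snapshot(n); P,u,v=pts(s); L=(P-g)@B*1000
    Q=L[(L[:,0]>80)&(L[:,0]<150)&(abs(L[:,1])<35)&(L[:,2]>-85)&(L[:,2]<-40)]
    print(n,len(Q)); 
    if len(Q)>5: 
        print('wire min',Q.min(0).round(1),'max',Q.max(0).round(1),'mean',Q.mean(0).round(1))
        c,rr=cv2.minEnclosingCircle(Q[Q[:,0]<118][:,:2].astype(np.float32)); print('circ',np.round(c,1),round(rr,1))
        print('z front/back',Q[Q[:,0]>115][:,2].mean().round(1),Q[Q[:,0]<105][:,2].mean().round(1))
    Q=L[(abs(L[:,0])<60)&(abs(L[:,1])<10)&(abs(L[:,2])<14)]
    if len(Q): print('handle',Q.min(0).round(1),Q.max(0).round(1))
E
python3 pocket.py top side; python3 - <<'E'
from h import *
s=manip.snapshot('side'); save(s,'s1')
t=manip.snapshot('top'); save(t,'t1')
a=cv2.imread('pics/s1.png')[130:330,150:450];b=cv2.imread('pics/t1.png')[110:290,230:500]
b=cv2.resize(b,(300,200))
cv2.imwrite('pics/c2.png',cv2.resize(cv2.vconcat([a,b]),None,fx=1.5,fy=1.5,interpolation=cv2.INTER_CUBIC))
E
python3 plan.py .4262 -.2088 .2384 7.4
```

```text
time: 4.85
position: [0.4261, -0.2091, 0.3293]
eef_rot: [0.706, -0.705, -0.044, 0.046]
contact_force: [-0.5, 1.2, -1.2]
gripper_width: 0.0153
top 131
wire min [ 80.7 -17.2 -68.4] max [134.2  20.2 -60.4] mean [107.6   1.3 -64.4]
circ [102.6   2. ] 22.2
z front/back -64.8 -63.9
handle [ 11.8  -7.2 -13.5] [55.7  9.4 13. ]
side 129
wire min [ 80.2 -18.8 -66.2] max [134.5  18.4 -59.6] mean [107.2  -1.8 -62.1]
circ [102.3  -0.2] 22.3
z front/back -62.1 -62.2
handle [-49.7  -9.8 -12.5] [56.2  9.6 13.9]
now [ 0.4264 -0.2073  0.3302] yaw 7.48 down [-6.e-04  3.e-04 -1.e+00] 5.05
[-0.3, 91.8, -1.5, -0.0004, 0.0014, -0.0005]
```

View pics/c2.png

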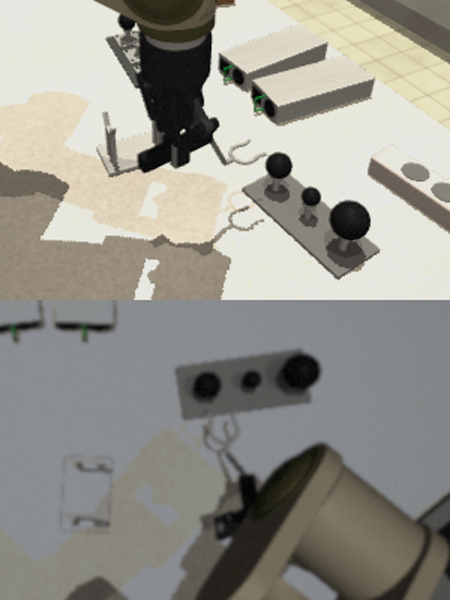

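The picture shows the spoon held level, with its pocket just ahead of and in line with the leftmost (38 mm) ball. Next I lower it beside the tray and recheck.

```bash
python3 -m crank '[[0,25,-1.5,0,0,0],[0,55,-1.5,0,0,0],[0,80,-1.5,0,0,0],[0,91,-1.5,0,0,0],[0,92,-1.5,0,0,0],[0,92,-1.5,0,0,0]]'; python3 pocket.py top side; python3 plan.py .4262 -.2088 .2384 7.4 .4956 -.1998 .2384 7.4; python3 m.py top side | grep -E 'top|side|b38'; python3 - <<'E'
from h import *
s=manip.snapshot('side'); save(s,'s2')
a=cv2.imread('pics/s2.png')[200:290,240:375]
cv2.imwrite('pics/c3.png',cv2.resize(a,None,fx=4,fy=4,interpolation=cv2.INTER_CUBIC))
E
```

```text
time: 5.65
position: [0.4268, -0.2082, 0.2386]
eef_rot: [0.706, -0.706, -0.046, 0.047]
contact_force: [0.1, 0.6, -1.2]
gripper_width: 0.0151
top 596
wire min [ 80.1 -34.8 -85. ] max [150.   35.  -59.7] mean [116.3   0.8 -79.1]
circ [99.4 -0.5] 39.0
z front/back -79.3 -78.7
handle [ 12.8  -6.2 -13.2] [57.  10.  13.6]
side 788
wire min [ 80.  -34.9 -85. ] max [149.4  34.8 -59.2] mean [114.8  -4.5 -78.4]
circ [100.7  -0.2] 37.8
z front/back -78.5 -78.5
handle [-49.3  -9.9 -13.8] [57.8  9.  13.9]
now [ 0.4267 -0.2085  0.2391] yaw 7.51 down [ 7.e-04 -8.e-04 -1.e+00] 5.75
[-0.6, 0.7, -0.2, 0.0008, 0.002, 0.0006]
[69.4, 0.7, -0.3, 0.0008, 0.002, 0.0006]
top table z -0.0002
b38 [ 0.6037 -0.1854  0.0523] 213
side table z 0.0013
b38 [ 0.6046 -0.1863  0.0545] 249
```

View pics/c3.png

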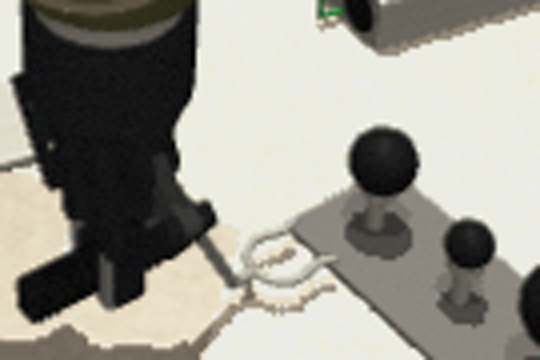

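The pocket is level, low, and lined up with the stem under the 38 mm ball. Next I advance slowly.

```bash
python3 -m crank '[[8,0.5,-0.8,0,0,0],[18,0.5,-0.8,0,0,0],[28,0.5,-0.8,0,0,0],[38,0.5,-0.8,0,0,0],[48,0.5,-0.8,0,0,0],[58,0.5,-0.8,0,0,0],[65,0.5,-0.8,0,0,0],[69,0.5,-0.8,0,0,0],[69.5,0.5,-0.8,0,0,0],[69.5,0.5,-0.8,0,0,0]]'; python3 m.py top side | grep -E 'top|side|b38';python3 plan.py .4956 -.1998 .2384 7.4; python3 - <<'E'
from h import *
s=manip.snapshot('side'); save(s,'s3')
a=cv2.imread('pics/s3.png')[200:290,260:395]
cv2.imwrite('pics/c4.png',cv2.resize(a,None,fx=4,fy=4,interpolation=cv2.INTER_CUBIC))
E
```

```text
time: 6.9
position: [0.4955, -0.2004, 0.2384]
eef_rot: [-0.705, 0.706, 0.046, -0.046]
contact_force: [-0.4, -1.5, -1.1]
gripper_width: 0.0151
top table z -0.0001
b38 [ 0.604  -0.185   0.0521] 212
side table z 0.0013
b38 [ 0.6043 -0.1864  0.0545] 247
now [ 0.4953 -0.2005  0.2384] yaw 7.47 down [ 2.e-04 -5.e-04 -1.e+00] 7.0
[0.3, 0.0, 0.6, 0.0005, 0.0013, 0.0002]
```

View pics/c4.png

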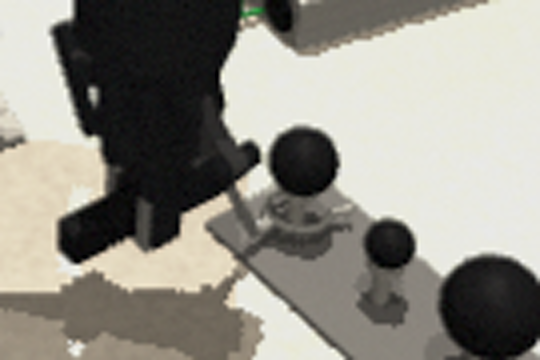

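The horseshoe straddles the stem with the ball undisturbed. Next I lift gently.

```bash
python3 -m crank '[[0,-6,0,0,0,0],[0,-13,0,0,0,0],[0,-17,0,0,0,0],[0,-20,0,0,0,0],[0,-22,0,0,0,0],[0,-24,0,0,0,0],[0,-27,0,0,0,0],[0,-31,0,0,0,0],[0,-36,0,0,0,0],[0,-42,0,0,0,0]]' && python3 -m crank '[[0,-7,0,0,0,0],[0,-15,0,0,0,0],[0,-24,0,0,0,0],[0,-33,0,0,0,0],[0,-42,0,0,0,0],[0,-49,0,0,0,0],[0,-54,0,0,0,0],[0,-57,0,0,0,0],[0,-58,0,0,0,0],[0,-58,0,0,0,0]]'; cat > inpocket.py <<'E'
from h import *
p,r=tcp(); g=p+r.apply([0,.155,0]); M=r.as_matrix(); B=np.c_[M[:,0],M[:,2],-M[:,1]]
for n in ['top','side']:
    s=manip.snapshot(n); P,u,v=pts(s); L=(P-g)@B
    Q=L[(np.linalg.norm(L-[.11,0,-.0525],axis=1)<.035)&(L[:,2]>-.06)]
    c,k=sphere(Q,[.11,0,-.0525],.019); print(n,'ball in spoon frame mm',(c*1000).round(1),k,'world',(g+B@c).round(4)); save(s,'p_'+n)
E
python3 inpocket.py; python3 plan.py .4645 .2498 .3384 -4.95
```

```text
time: 8.05
position: [0.4953, -0.2005, 0.2808]
eef_rot: [-0.705, 0.706, 0.046, -0.046]
contact_force: [-0.1, 0.3, -0.5]
gripper_width: 0.0152
time: 9.05
position: [0.4953, -0.2004, 0.3387]
eef_rot: [-0.706, 0.706, 0.046, -0.046]
contact_force: [-0.1, -0.2, -0.9]
gripper_width: 0.0148
top ball in spoon frame mm [110.5   0.7 -53.7] 255 world [ 0.6048 -0.1854  0.13  ]
side ball in spoon frame mm [ 1.108e+02 -1.000e-01 -5.140e+01] 267 world [ 0.6051 -0.1862  0.1323]
now [ 0.4953 -0.2005  0.3385] yaw 7.47 down [-4.e-04 -1.e-04 -1.e+00] 9.15
[28.0, 0.1, 450.4, 0.0001, 0.2168, -0.0004]
```

Ball is in the pocket (110.6, 0.3, −52.5 mm in the spoon frame). Next I carry it to the deck with ramped speed.

```bash
python3 -m crank '[[0,0,3,0,0.001,0],[1,0,11,0,0.005,0],[2,0,25,0,0.012,0],[3,0,45,0,0.022,0],[4,0,70,0,0.034,0],[6,0,95,0,0.046,0],[7,0,117,0,0.056,0],[8,0,134,0,0.065,0],[9,0,145,0,0.07,0],[9,0,150,0,0.072,0]]'; python3 plan.py .4649 .2495 .3384 -4.95; python3 inpocket.py
```

```text
time: 10.15
position: [0.4845, -0.0492, 0.3386]
eef_rot: [0.707, -0.707, -0.021, 0.021]
contact_force: [-0.3, -0.4, -1.0]
gripper_width: 0.0154
now [ 0.4845 -0.0492  0.3386] yaw 3.41 down [-3.e-04  0.e+00 -1.e+00] 10.15
[-1.8, 0.2, 299.3, -0.0, 0.146, -0.0003]
top ball in spoon frame mm [110.7   0.9 -53.5] 176 world [ 0.5949 -0.0417  0.1301]
side ball in spoon frame mm [110.9  -0.3 -51.4] 203 world [ 0.5951 -0.0429  0.1322]
```

```bash
python3 -m crank '[[0,0,3,0,0.001,0],[0,0,11,0,0.005,0],[0,0,25,0,0.012,0],[0,0,45,0,0.022,0],[0,0,70,0,0.034,0],[0,0,95,0,0.046,0],[-1,0,117,0,0.056,0],[-1,0,134,0,0.065,0],[-1,0,145,0,0.07,0],[-1,0,150,0,0.073,0]]'; python3 plan.py .4649 .2495 .3384 -4.95
```

```text
time: 11.25
position: [0.4747, 0.1004, 0.3385]
eef_rot: [-0.707, 0.707, -0.005, 0.005]
contact_force: [0.3, -0.1, -1.0]
gripper_width: 0.0152
now [0.4747 0.1004 0.3385] yaw -0.76 down [-5.e-04 -1.e-04 -1.e+00] 11.25
[-11.8, 0.1, 149.0, 0.0001, 0.0731, -0.0005]
```

```bash
python3 -m crank '[[0,0,3,0,0.001,0],[-1,0,11,0,0.005,0],[-2,0,25,0,0.012,0],[-4,0,45,0,0.022,0],[-6,0,70,0,0.034,0],[-8,0,95,0,0.046,0],[-10,0,117,0,0.056,0],[-11,0,134,0,0.065,0],[-12,0,145,0,0.07,0],[-12,0,149,0,0.073,0]]'; python3 inpocket.py; python3 m.py top side | grep -E 'top|side|dL|dR|rim'; python3 plan.py .4649 .2495 .2705 -4.95
```

```text
time: 12.25
position: [0.4646, 0.2501, 0.3384]
eef_rot: [-0.706, 0.707, -0.031, 0.03]
contact_force: [-0.9, 0.3, -0.9]
gripper_width: 0.015
top ball in spoon frame mm [110.3   0.7 -52.7] 247 world [0.5744 0.2413 0.1306]
side ball in spoon frame mm [111.2  -0.5 -51.2] 135 world [0.5753 0.24   0.1321]
top table z -0.0004
dL [0.58   0.3058 0.0533] 204
dR [0.5694 0.176  0.0529] 200
seat rim [0.5735 0.2379 0.0354] 22 [0.5754 0.2392 0.037 ]
side table z 0.0013
dL [0.5815 0.3044 0.0545] 115
dR [0.5699 0.1751 0.0545] 140
seat rim [0.5744 0.239  0.0353] 22 [0.5745 0.2399 0.0352]
now [0.4648 0.249  0.3385] yaw -4.98 down [-5.e-04 -3.e-04 -1.e+00] 12.45
[0.1, 68.0, 0.6, 0.0003, -0.0005, -0.0004]
```

Ball and seat agree within 0.5 mm in both cameras. Next I lower it.

```bash
python3 -m crank '[[0,4,0,0,0,0],[0,11,0,0,0,0],[0,20,0,0,0,0],[0,30,0,0,0,0],[0,40,0,0,0,0],[0,50,0,0,0,0],[0,58,0,0,0,0],[0,64,0,0,0,0],[0,67,0,0,0,0],[0,68,0,0,0,0]]'; python3 inpocket.py;  python3 plan.py .4651 .2495 .2384 -4.95
```

```text
time: 13.45
position: [0.4648, 0.2489, 0.2703]
eef_rot: [-0.706, 0.707, -0.031, 0.031]
contact_force: [0.2, -0.0, -0.3]
gripper_width: 0.0153
top ball in spoon frame mm [110.5   0.6 -52.7] 214 world [0.5748 0.2399 0.0626]
side ball in spoon frame mm [111.1  -0.4 -50.9] 127 world [0.5754 0.2388 0.0643]
now [0.4648 0.249  0.2706] yaw -4.98 down [-1.e-04 -2.e-04 -1.e+00] 13.55
[0.2, 32.2, 0.6, 0.0002, -0.0005, -0.0001]
```

```bash
python3 -m crank '[[0,2,0.8,0,0,0],[0,4,0.8,0,0,0],[0,6,0.8,0,0,0],[0,8,0.8,0,0,0],[0,10,0.8,0,0,0],[0,12,0.8,0,0,0],[0,14,0.8,0,0,0],[0,18,0.8,0,0,0],[0,24,0.8,0,0,0],[0,29,0.8,0,0,0]]' && python3 -m crank '[[0,2,0,0,0,0],[0,3,0,0,0,0],[0,3,0,0,0,0]]'; cat > seat.py <<'E'
from h import *
for n in ['top','side']:
    s=manip.snapshot(n); P,u,v=pts(s); P=P[P[:,2]>.045]
    print(n,[ (lambda c:(c[0].round(4).tolist(),c[1]))(sphere(P[np.linalg.norm(P-c0,axis=1)<.03],c0,.019)) for c0 in ([.581,.305,.053],[.575,.24,.053],[.57,.1755,.053])]); save(s,'q_'+n)
a=cv2.imread('pics/q_side.png')[130:220,180:315]; b=cv2.imread('pics/q_top.png')[120:210,130:265]
cv2.imwrite('pics/q.png',cv2.resize(cv2.vconcat([a,b]),None,fx=3.3,fy=3.3,interpolation=cv2.INTER_CUBIC))
E
python3 seat.py; python3 plan.py .3654 .2577 .2384 -4.95
```

```text
time: 14.55
position: [0.4648, 0.2497, 0.241]
eef_rot: [-0.706, 0.707, -0.031, 0.031]
contact_force: [-0.1, 0.2, -1.5]
gripper_width: 0.0152
time: 14.85
position: [0.4649, 0.2497, 0.2379]
eef_rot: [-0.706, 0.707, -0.031, 0.03]
contact_force: [-0.4, 0.7, -1.2]
gripper_width: 0.015
top [([0.5801, 0.3056, 0.0531], 204), ([0.5746, 0.2409, 0.0532], 204), ([0.5693, 0.1762, 0.053], 201)]
side [([0.5812, 0.3045, 0.0546], 115), ([0.5752, 0.24, 0.055], 124), ([0.5702, 0.1752, 0.0547], 135)]
now [0.4649 0.2497 0.2381] yaw -4.98 down [-2.e-04 -2.e-04 -1.e+00] 14.95
[-99.8, -0.3, -0.7, 0.0002, -0.0006, -0.0002]
```

View pics/q.png

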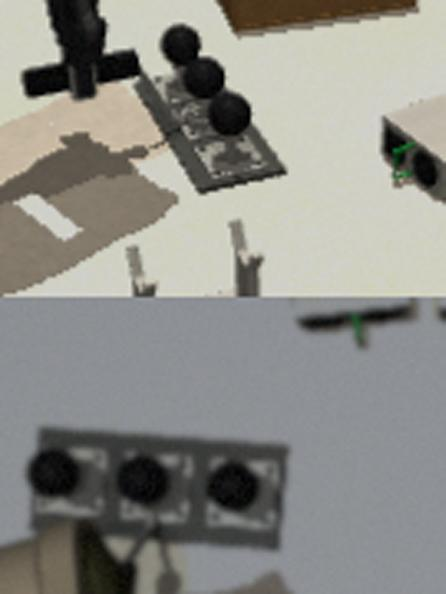

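The ball sits in the middle cup at the same height as its neighbours and in line with them. Next I withdraw straight back.

```bash
python3 -m crank '[[-3,0,0,0,0,0],[-9,0,0,0,0,0],[-17,0,0,0,0,0],[-26,0,0,0,0,0],[-36,0,0,0,0,0],[-48,0,0,0,0,0],[-60,0,0,0,0,0],[-71,0,0,0,0,0],[-77,0,0,0,0,0],[-80,0,0,0,0,0]]' && python3 -m crank '[[0,-10,0,0,0,0],[0,-30,0,0,0,0],[0,-60,0,0,0,0],[0,-85,0,0,0,0],[0,-95,0,0,0,0],[0,-95,0,0,0,0]]'; python3 seat.py; python3 plan.py .452 -.016 .333 -3.9
```

```text
time: 15.95
position: [0.3846, 0.2568, 0.2382]
eef_rot: [-0.706, 0.707, -0.031, 0.031]
contact_force: [-0.1, -0.3, -1.0]
gripper_width: 0.0152
time: 16.55
position: [0.3848, 0.2568, 0.3344]
eef_rot: [0.707, -0.706, 0.03, -0.032]
contact_force: [0.4, 0.1, -1.0]
gripper_width: 0.0152
top [([0.5804, 0.3057, 0.0533], 203), ([0.5748, 0.2408, 0.0531], 204), ([0.5692, 0.1761, 0.0528], 201)]
side [([0.5811, 0.3048, 0.0543], 113), ([0.5756, 0.2397, 0.0549], 124), ([0.5699, 0.1752, 0.0547], 138)]
now [0.3845 0.2567 0.3325] yaw -4.97 down [-1.3e-03 -6.0e-04 -1.0e+00] 16.65
[90.9, -0.5, -265.8, 0.0007, -0.0186, -0.0013]
```

Ball stays put. Back over the rest.

```bash
python3 -m crank '[[6,0,-20,0,-0.004,-0.001],[18,0,-53,0,-0.009,-0.001],[31,0,-93,0,-0.014,-0.001],[45,0,-133,0,-0.018,-0.001],[59,0,-173,0,-0.018,-0.001],[73,0,-213,0,-0.018,-0.001],[83,0,-245,0,-0.018,-0.001],[89,0,-260,0,-0.018,-0.001],[91,0,-266,0,-0.018,-0.001],[91,0,-266,0,-0.018,-0.001]]'; python3 plan.py .452 -.016 .2315 -3.9; python3 pocket.py top side
```

```text
time: 17.65
position: [0.4521, -0.0165, 0.3316]
eef_rot: [-0.707, 0.707, -0.025, 0.024]
contact_force: [0.3, 0.8, -2.0]
gripper_width: 0.0148
now [ 0.4521 -0.0165  0.3316] yaw -3.99 down [-0.0022 -0.     -1.    ] 17.65
[0.1, 100.1, 0.5, 0.0002, -0.0016, -0.0022]
top 124
wire min [ 80.1 -18.6 -66.9] max [134.1  19.1 -59.2] mean [107.2   0.6 -63.7]
circ [102.5   1.3] 22.7
z front/back -64.1 -63.4
side 93
wire min [ 81.7 -20.  -66.4] max [133.5  17.4 -59.7] mean [108.2  -1.9 -62.3]
circ [103.8  -1.2] 22.2
z front/back -62.1 -62.3
handle [-49.6  -9.8 -13.9] [57.8  8.7 13.6]
```

```bash
python3 -m crank '[[0,15,0.3,0,0,0],[0,40,0.3,0,0,0],[0,65,0.3,0,0,0],[0,82,0.3,0,0,0],[0,91,0.3,0,0,0],[0,96,0.3,0,0,0],[0,99,0.3,0,0,0],[0,100.5,0.3,0,0,0],[0,100.5,0.3,0,0,0]]'; python3 plan.py .452 -.016 .2305 -3.9; python3 pocket.py side
```

```text
time: 18.65
position: [0.4518, -0.0151, 0.2319]
eef_rot: [-0.707, 0.707, -0.024, 0.024]
contact_force: [-0.7, 0.4, -1.4]
gripper_width: 0.0151
now [ 0.4518 -0.0151  0.2319] yaw -3.89 down [-9.e-04 -3.e-04 -1.e+00] 18.65
[0.3, 1.4, -0.9, 0.0004, 0.0002, -0.0009]
side 485
wire min [ 80.  -34.9 -79.5] max [150.   34.9 -59. ] mean [115.1  -4.7 -73.1]
circ [101.5  -1.2] 37.2
z front/back -73.8 -72.4
handle [-49.4 -10.  -12.7] [57.3  9.4 13.9]
```

```bash
python3 -m crank '[[0,1,-0.8,0,0,0],[0,1.5,-0.8,0,0,0],[0,1.5,-0.8,0,0,0]]' && python3 -m crank '[[0,0,0,0,0,0],[0,0,0,0,0,0],[0,0,0,0,0,0],[0,0,0,0,0,0],[0,0,0,0,0,0],[0,0,0,0,0,0],[0,0,0,0,0,0],[0,0,0,0,0,0],[0,0,0,0,0,0]]' 1; python3 m.py side | grep -E 'h mean|handle|base'
```

```text
time: 19.0
position: [0.4517, -0.016, 0.2305]
eef_rot: [-0.707, 0.707, -0.024, 0.024]
contact_force: [-1.0, -0.4, -1.7]
gripper_width: 0.015
time: 19.9
position: [0.4517, -0.016, 0.2305]
eef_rot: [-0.707, 0.707, -0.024, 0.024]
contact_force: [-0.1, 0.3, -0.8]
gripper_width: 0.0858
handle (array([453.2,  -5.7]), array([70.6, 99.9]), 87.2, 258)
h mean [ 0.4394 -0.0191  0.0846] yaw 172.5
base (array([463.3, -19.8]), array([ 73.8, 132.2]), 85.1, 755)
```

Released. Now I retreat upward and back, then check.

```bash
python3 -m crank '[[0,-10,0,0,0,0],[0,-30,0,0,0,0],[0,-60,0,0,0,0],[0,-90,0,0,0,0],[0,-120,0,0,0,0],[-20,-150,0,0,0,0],[-60,-160,0,0,0,0],[-90,-160,0,0,0,0],[-100,-160,0,0,0,0],[-100,-160,0,0,0,0]]'; python3 m.py side wrist| grep -vE 'b26|b50'; python3 seat.py; python3 - <<'E'
from h import *
s=manip.snapshot('side')
a=s['frame'][130:310,180:450,::-1]; cv2.imwrite('pics/f.png',cv2.resize(a,None,fx=2.5,fy=2.5,interpolation=cv2.INTER_CUBIC))
for q in ['spoon','ball']:
    print(q,[(round(d['score'],2),pts(s,d['mask'])[0].mean(0).round(3)) for d in manip.trace(s,q)[:3]])
E
```

```text
time: 20.95
position: [0.3514, -0.009, 0.3912]
eef_rot: [-0.706, 0.707, -0.024, 0.024]
contact_force: [0.8, -0.3, -0.1]
gripper_width: 0.0858
side table z 0.0013
b38 [ 0.598 -0.193  0.053] 0
dL [0.5809 0.3048 0.0547] 114
dR [0.5697 0.1752 0.0545] 139
handle (array([452.4, -17.9]), array([ 45.1, 100.2]), 85.8, 344)
h mean [ 0.4506 -0.0197  0.0845] yaw 175.5
seat rim [0.5709 0.2321 0.0363] 11 [0.5725 0.233  0.0368]
deck (array([580.4, 239.5]), array([236.8, 157.4]), 89.5, 716)
tray (array([ 609.8, -265.8]), array([179.3, 267.7]), 0.0, 2562)
base (array([463.2, -18.1]), array([ 74., 132.]), 85.9, 801)
wrist table z -0.0011
b38 [ 0.598 -0.193  0.053] 0
dL [0.57  0.305 0.053] 0
dR [0.57  0.175 0.053] 7
handle (array([452.6, -17.4]), array([46. , 99.8]), 85.7, 1470)
h mean [ 0.4493 -0.0166  0.084 ] yaw -3.8
deck (array([544.6, 274.2]), array([119.2,  28.8]), 75.8, 632)
tray (array([ 633.8, -301.1]), array([32.7, 79. ]), 45.2, 630)
base (array([452.9, -17.6]), array([ 69.8, 110. ]), 85.9, 2657)
top [([0.5802, 0.3058, 0.0531], 202), ([0.5747, 0.241, 0.0532], 204), ([0.569, 0.1762, 0.053], 201)]
side [([0.581, 0.3048, 0.0543], 115), ([0.5761, 0.2397, 0.0544], 125), ([0.5697, 0.1749, 0.0547], 137)]
spoon [(0.93, array([ 0.462, -0.022,  0.073]))]
ball []
```

View pics/f.png

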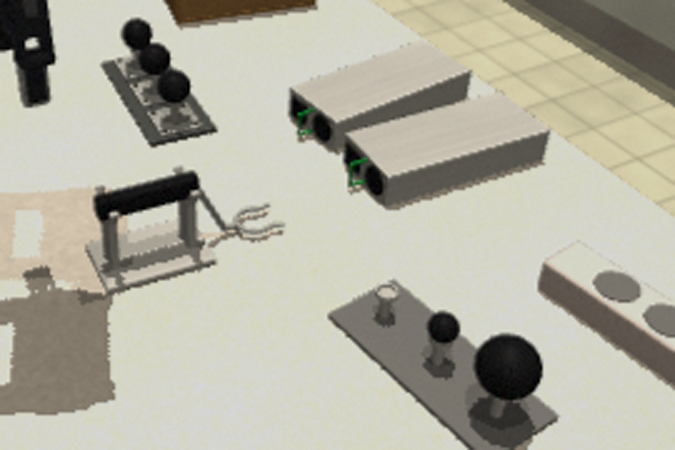

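The spoon is level on its rest (about px 150,195), three balls are on the deck, and the 38 mm tee on the tray is empty. Next I hand it in.

```bash
python3 -c "
from bench import manip
print(manip.close_job())"
```

```text
the job is handed in; nothing more can be done
None
```

I scooped the 38 mm spare ball off the tray with the spoon and set it in the deck's empty middle cup. I then put the spoon back on its rest and handed the job in at about 21 s. The fingers only ever gripped the spoon handle.

**Ball:** Both cameras put the seated ball within about 1 mm of the midpoint between the two fixed balls, and at their height (centre about 53 mm above the table).

**Spoon:** Its handle lies within about 1 mm of the rest's middle, top at about 84 mm, and it looks level in the last picture. The arm was clear of everything with the gripper open.

**Disagreements in the last checks:**
- The network found no "ball" in the last side picture, so the ball's position rests on the depth fits and the picture.
- The side camera's fit of the rest's base came out about 10 mm long (132 mm instead of 110). The wrist camera's fit matched the rest, so I took the side one to be part of the spoon or its shadow.
- The side camera reads about 1–2 mm higher than the top one.

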